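Flip the stand leg over centre and hold the board frame upright

TASK

A circuit board sits in a tilting frame that is leaning back on its bolted foot. First, while the frame is still leaning back, flip its stand leg (the steel bar beside the frame that ends in a yellow peg) over its top centre, away from the lean, and right down against its stop; then take the red handle bar, bring the frame upright and keep hold of the bar so that it cannot tip: the job finishes with the gripper still holding the frame upright, square for inspection. Leave everything else on the cupboard where it is.

Things in the scene. Friction and masses are not known exactly. Their poses are not given: they have to be found in the camera images.
- foot: Grey metal foot, 100 x 170 x 12 mm, bolted down and immovable; its place and yaw differ between starts. Origin: centre of its underside, on the surface. Its x axis is level and points backward, the way the frame leans at the start; y runs along the frame's hinge (the leg is on the -y side); z up.
- frame_hinge (a point): Point on the frame's hinge axis at mid width, 30 mm straight above the foot's origin. Axes are the frame's own: y along the hinge, z up the frame, x out of its back. Frame: aluminium, 136 mm wide, 12 mm thick, top rail's upper face 156 mm from the hinge; green board on its front (-x), black light box (44 mm deep, 80 mm wide) on its back.
- frame (a joint): Lean of the frame about the foot's y axis, rad: 0 = upright, positive = leaning backward (to the foot's +x). Stops at 0.35 (where it rests at the start) and -0.12. Light friction, no spring. Frame, board and handle weigh 0.7 to 1.0 kg, back-heavy: let go even when upright, it falls back on its stop; about 0.5 N at the handle bar holds it upright.
- handle_bar (a point): Centre of the red handle bar: round, 14 mm in diameter, 104 mm long along the frame's y axis, 208 mm up the frame from the hinge axis. Two 10 mm rods carry its ends (90 mm clear between them); 45 mm clear between the bar and the frame's top rail. Being round, it can turn between the finger pads while the frame swings. Axes as frame_hinge.
- leg (a joint): Angle of the stand leg, rad: 0 = pointing up along the frame's side edge, growing as it swings forward (to the frame's -x) and down. It starts stowed, leaning back on its stop at -0.2; 2.27 = fully down at its other stop. Weighted (0.08 kg), no spring: about 0.4 N at the peg starts it; once forward past the vertical (q greater than the frame's lean) it falls the rest of the way and stays.
- leg_pivot (a point): Pivot of the leg on the frame's -y edge: 50 mm up the frame from the hinge axis and 81 mm to the -y side of frame_hinge. The leg, a steel bar 100 mm long and 11 x 8 mm, turns about the frame's y axis.
- leg_peg (a point): Middle of the yellow peg at the leg's end: round, 12 mm in diameter, sticking out 52 mm from the leg's outer face along the frame's -y. It lies 28 mm outboard (-y) of leg_pivot and 100 mm from the pivot's axis: at angle q, x = -100 sin q, z = 100 cos q mm from the pivot in the frame's axes. Free space round it except at its inner end.
- meter: Dark pocket multimeter, 132 x 68 x 38 mm, loose bystander on the right; origin at the centre of its underside. Leave it alone.
- spool: Reel of solder with dark flanges, 56 mm across, 44 mm high, loose bystander at the left; origin at the centre of its underside. Leave it alone.
- vial: Amber vial with a black cap, 34 mm across, 56 mm high, loose bystander at the left front; origin at the centre of its underside. Leave it alone.
- cleaner: Dark pot of brass wool, 65 mm across, 41 mm high, loose bystander at the left back; origin at the centre of its underside. Leave it alone.

How it is judged:
By the outcome, as a careful person would: the job done as asked, in the order asked, and still so for the second after the job is handed in, while the arm keeps its last pose, push and grip.
It also fails if it takes over 51 s, if anything falls off the work surface, if the arm or the gripper's body presses on something with over 40 N, if the wrist force passes 120 N, or if a joint passes its speed limit or range.

ROBOT

A 6-joint arm with a two-finger parallel gripper is mounted at the origin on a cart in front of the work surface, level with it; the furniture and walls round the work are solid. World frame = base frame: x ahead of the robot, y to its left, z up, the work surface at z = 0. Lengths are in m, angles in rad, forces in N, time in s.
With the tool pointing down it reaches from about 0.25 to 0.775 m from the base axis. Payload 8.9 kg.
Tool frame: the origin (TCP) lies midway between the tips of the shut fingers; the grasp point (between the pads) lies 19 mm behind it (bot.grip_point_offset is the distance from the TCP to the grasp point, in m); z points along the fingers, y is the line along which they close (so a half turn about z gives the same grasp; the last joint's range is limited). The gripper opens to 85 mm and grips with 20 to 120 N. Pads are 22 mm wide; open, the fingers measure 114 mm over their backs; the gripper's body (76 mm by 85 mm) begins 54 mm behind the grasp point. The pads swing forward as they close: fully open they stand 13 mm farther back than shut.
Start: joints at [-1.451, 0.291, -0.153, 1.127, 0, 1.431], TCP at [0.134, -0.508, 0.231] pointing down, gripper open.
Joint ranges: [-2.52, 2.52], [-0.91, 1.74], [-1.3, 1.37], [-1.96, 2.02], [-1.52, 1.47], [-3.14, 3.14]. Speed limits (rad/s): [2.22, 2.22, 2.79, 3.14, 3.14, 3.14].

INTERFACE

Orientations are given as a unit quaternion [w, x, y, z].
In Python, from plant import bot gives the robot as it stands. The module is installed in compiled form; this text tells all that it offers.
- The arm moves only by the tool arm_command, never from a script. Its argument "motion" is a list that holds one entry, the list of rows, each a list of 7 numbers: the shift along the tool's x, y, z in m, then the turn, a rotation vector about the tool's x, y, z in rad, then the finger opening in m, from 0 to 0.0854. In form: [[[tx, ty, tz, rx, ry, rz, claw], ...]]. A call has 1 to 12 rows; each row shifts and turns the commanded pose from where the row before left it, along the tool's axes as they then stand; what a row does not reach is not made up. A row lasts 1/12 s, in which the tool goes at most 41.7 mm and 7.16 degrees, less where a joint would pass 70% of its speed; a pose out of reach is approached as far as the arm can. A call with a gripper value outside its range is refused whole. The fingers move at their own pace and stop on an object; the grip force is fixed at half the most. Time passes only in rows, so rows that do not move let the fingers close. It gives the time, the measured TCP pose, the force, the opening and the grip force at its end, in the units of the state.
- bot.sense(): the state, without advancing time (a new reading comes with each control period).
- bot.snapshot(name): name is "scene" or "side" or "wrist"; returns the picture (384x512x3 uint8, red, green, blue); there is no depth.
- bot.camera_info(name): a dict with "camera_matrix" (3x3 intrinsics, pixels), "distortion" ([k1, k2, p1, p2, k3] as OpenCV has them; the pictures are not rectified), "pose" (4x4, takes a point from camera to world coordinates). Camera axes: x right, y up, looking along -z (the intrinsics and any distortion apply to the point x, -y, -z); pixel columns grow to the right and rows downward; lengths in m; the calibration is good to about 2 mm. A picture is of the moment at which its call begins: read the wrist's pose just before it. camera_info takes no time and is no camera call; for the wrist camera it gives the pose at the moment of the call.
- bot.hand_in(): hands the job in; it is judged then, once.
Trained networks look in the newest picture that a camera, given by its name, has taken for a name from the list of things; names that differ only in an ending like _2 or _b are one class to them, and where a whole thing is asked for, a point or a joint stands for the part that bears it (a point fixed in the world has none). Each returns a list of dicts, best first, with "confidence" (0 to 1); they miss things now and then, are a little off and sometimes report something else, mostly with a low value. They report only what shows in the picture. A call takes as long as a camera call.
- bot.recognise(camera, label): "bbox" ([left, top, width, height] in pixels, round what is visible of it).
- bot.cut_out(camera, label): "region" (384x512 bool, what is visible of it) and "bbox" ([left, top, width, height] in pixels, round what is visible of it).
The state is a dict: "time_s": time; "qpos": joint angles; "joint_velocities": joint speeds; "joint_efforts": joint torques, N m; "position": TCP position; "tcp_rot": TCP orientation; "wrist_force": force on the tool from outside, world axes, zero at the start; "moment": the same for the moment, N m; "finger_gap": finger opening in m; "gripper_force": force on a finger pad.
Only numpy, scipy, OpenCV 4.12 (cv2) and the standard library are available. Lean on these libraries where they do the work, as an engineer would, in place of code of your own. Each camera call takes 0.05 s, during which the arm holds its last target. There are 200 camera calls.

## Working session

There is one attempt and no reset: what is moved stays moved. The work goes in short steps, Python scripts to look and compute and a tool call to move; the robot and the scene stay as the last step left them, time stands still between calls to the robot, and variables do not carry over. Pictures are saved under pics/ and viewed, at most 10 in all, crops included, and the job is handed in when it is done.

Besides the shell and the picture viewer there is one more tool, called after ">>>" as name(argument=value, ...), one argument or row to a line, values as JSON. arm_command: Moves the arm, as the interface text tells. Its arguments: {"type":"object","properties":{"motion":{"type":"array"}},"required":["motion"]}

```bash
mkdir -p pics; cat > h.py <<'E'
import numpy as np, cv2
from plant import bot
def snap(c,n):
    im=bot.snapshot(c); cv2.imwrite(f'pics/{n}.png',im[:,:,::-1]); return im
E
python3 - <<'E'
from h import *
import numpy as np
np.set_printoptions(precision=4,suppress=True)
a=snap('scene','s0'); b=snap('side','d0')
cv2.imwrite('pics/both0.png',np.hstack([cv2.resize(a,(400,300)),cv2.resize(b,(400,300))])[:,:,::-1])
for c in ('scene','side'):
    i=bot.camera_info(c); print(c,i['camera_matrix'],i['distortion'],i['pose'])
    for l in ('foot','handle_bar','leg_peg','frame','leg'):
        for r in bot.recognise(c,l)[:2]: print(c,l,r['bbox'],round(r['confidence'],2))
print(bot.sense())
E
```

```text
scene [[351.7457   0.     253.4309]
 [  0.     351.7457 193.8771]
 [  0.       0.       1.    ]] [0.017 0.    0.    0.    0.   ] [[-0.9995 -0.0226  0.0229  0.5536]
 [ 0.0312 -0.8585  0.5119  0.4025]
 [ 0.0081  0.5123  0.8588  0.9435]
 [ 0.      0.      0.      1.    ]]
scene foot [222.4, 170.2, 68.6, 107.2] 0.68
scene handle_bar [220.0, 175.4, 41.6, 42.5] 0.66
scene leg_peg [260.4, 172.2, 17.6, 36.9] 0.45
scene frame [223.8, 171.4, 56.1, 78.2] 0.85
scene leg [257.3, 169.4, 18.9, 43.8] 0.44
side [[410.0962   0.     257.8874]
 [  0.     410.0962 186.6773]
 [  0.       0.       1.    ]] [0.0288 0.     0.     0.     0.    ] [[ 0.9975 -0.0486  0.0504  0.5903]
 [ 0.0699  0.6468 -0.7594 -0.851 ]
 [ 0.0043  0.7611  0.6486  0.8082]
 [ 0.      0.      0.      1.    ]]
side foot [220.1, 144.9, 69.7, 80.4] 0.93
side handle_bar [248.1, 143.3, 38.5, 31.3] 0.86
side leg_peg [231.4, 182.5, 18.0, 22.0] 0.52
side frame [227.8, 141.1, 60.0, 63.6] 0.75
side leg [228.9, 185.4, 16.2, 22.4] 0.6
{'time_s': 0.6, 'qpos': array([-1.4513,  0.2907, -0.1534,  1.1267, -0.    ,  1.4315]), 'joint_velocities': array([ 0.0001, -0.001 , -0.0004,  0.0004, -0.0007,  0.0014]), 'joint_efforts': array([  0.0011, -53.6795,  33.154 ,   0.002 ,   0.    ,   0.    ]), 'position': array([ 0.1344, -0.5075,  0.2313]), 'tcp_rot': array([ 0.    ,  0.9916,  0.1291, -0.    ]), 'wrist_force': array([-0.1653,  0.0431, -0.59  ]), 'moment': array([ 0.0025, -0.014 ,  0.0265]), 'gripper_force': 0.0, 'finger_gap': 0.08501001479908067}
```

View pics/s0.png

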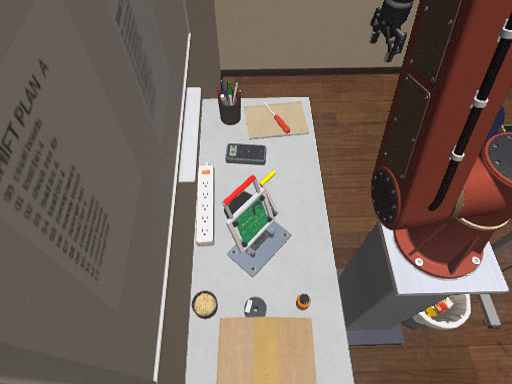

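View pics/d0.png

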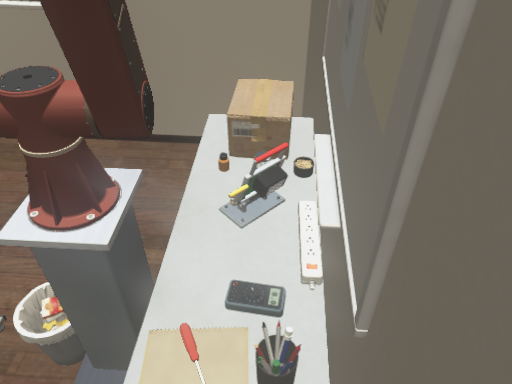

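Scene: foot near (260,248), red bar from (225,200) to (255,180), and yellow peg at (268,178). Side: bar at (270,152), peg at (240,190). The frame leans toward +x/−y. I'll zoom in for a model fit.

```bash
python3 - <<'E'
from h import *
a=cv2.imread('pics/s0.png')[160:285,205:305]; b=cv2.imread('pics/d0.png')[130:230,205:305]
cv2.imwrite('pics/z.png',np.hstack([cv2.resize(a[:,:],None,fx=4,fy=4,interpolation=2),cv2.copyMakeBorder(cv2.resize(b,None,fx=4,fy=4,interpolation=2),0,100,0,0,0)]))
E
```

```text
(no output)
```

View pics/z.png

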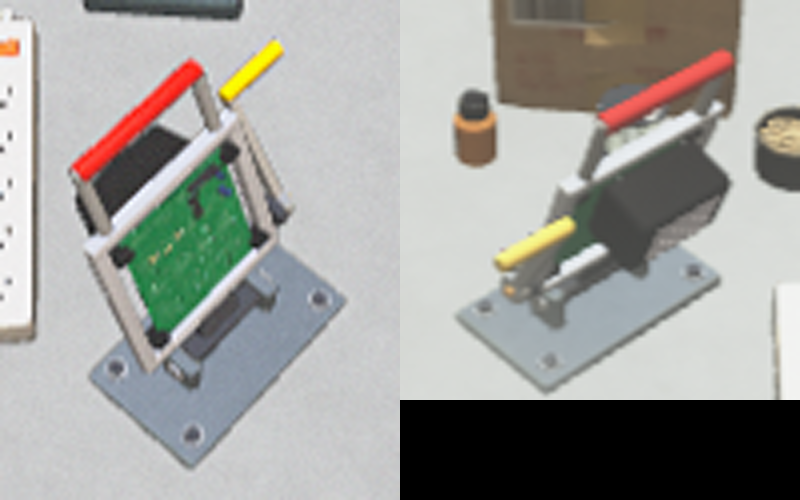

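Zoomed view: bar, peg and foot corners are all readable in both views, so I can fit the foot pose now.

```bash
cat >> h.py <<'E'
from scipy.spatial.transform import Rotation as R
def proj(c,P,info={}):
    i=info.setdefault(c,bot.camera_info(c)) if c!='wrist' else bot.camera_info(c)
    T=np.linalg.inv(i['pose']); p=np.atleast_2d(P)@T[:3,:3].T+T[:3,3]; p=p*[1,-1,-1]
    return cv2.projectPoints(p,np.zeros(3),np.zeros(3),i['camera_matrix'],np.array(i['distortion']))[0][:,0]
def pts(f,lean=.35,leg=-.2):
    Rf=R.from_euler('z',f[2]).as_matrix(); o=np.array([f[0],f[1],0]); Rl=Rf@R.from_euler('y',lean).as_matrix()
    h=o+[0,0,.03]; F=lambda x,y,z:h+Rl@np.array([x,y,z]); G=lambda x,y,z:o+Rf@np.array([x,y,z])
    px,pz=-.1*np.sin(leg),.05+.1*np.cos(leg)
    return dict(bar=F(0,0,.208),bp=F(0,.052,.208),bm=F(0,-.052,.208),peg=F(px,-.109,pz),pi=F(px,-.083,pz),po=F(px,-.135,pz),
     pp=G(.05,.085,.012),mp=G(-.05,.085,.012),mm=G(-.05,-.085,.012),pm=G(.05,-.085,.012),piv=F(0,-.081,.05)),Rf,Rl
E
python3 - <<'E'
from h import *
from scipy.optimize import least_squares
S=dict(bp=(80,172),bm=(196,67),pi=(226,96),po=(279,46),pp=(90,377),mp=(191,467),mm=(346,300))
D=dict(bm=(203,122),bp=(329,60),po=(100,262),pi=(170,226),pm=(146,390),mm=(57,317),pp=(320,278))
def res(f,lean,show=0):
    P=pts(f,lean)[0]; o=[]
    for c,d,of in(('scene',S,(205,160)),('side',D,(205,130))):
        e=proj(c,np.array([P[k] for k in d]))-((np.array(list(d.values()))+.5)/4-.5+of)
        if show: print(c,dict(zip(d,e.round(1).tolist())))
        o.append(e)
    return np.vstack(o).ravel()
s=least_squares(lambda v:res(v[:3],v[3]),[.5,.1,-.8,.35],loss='soft_l1')
f=least_squares(lambda v:res(v,.35),s.x[:3],loss='soft_l1').x
print(s.x,f); res(f,.35,1)
np.save('foot.npy',f)
for lq in((.35,-.2),(.35,.35),(.35,.8),(.35,2.27),(0,2.27)):
    P=pts(f,*lq)[0]; print(lq,{k:P[k].round(4).tolist() for k in('bar','peg','piv')})
E
```

```text
[ 0.51775986  0.01112473 -0.75658741  0.34330824] [ 0.51733964  0.01163351 -0.75865848]
scene {'bp': [-1.0, 1.4], 'bm': [-0.3, 0.1], 'pi': [0.3, -0.8], 'po': [-0.2, -0.4], 'pp': [-1.3, -0.5], 'mp': [0.1, 0.3], 'mm': [0.5, -0.9]}
side {'bm': [0.3, 0.8], 'bp': [-0.3, -0.6], 'po': [-0.5, 1.0], 'pi': [-1.4, 0.4], 'pm': [0.1, -1.2], 'mm': [-0.8, -1.8], 'pp': [1.0, -1.6]}
(0.35, -0.2) {'bar': [0.5691, -0.0374, 0.2254], 'peg': [0.4927, -0.1152, 0.1622], 'piv': [0.4741, -0.0589, 0.077]}
(0.35, 0.35) {'bar': [0.5691, -0.0374, 0.2254], 'peg': [0.4548, -0.0793, 0.177], 'piv': [0.4741, -0.0589, 0.077]}
(0.35, 0.8) {'bar': [0.5691, -0.0374, 0.2254], 'peg': [0.4232, -0.0493, 0.167], 'piv': [0.4741, -0.0589, 0.077]}
(0.35, 2.27) {'bar': [0.5691, -0.0374, 0.2254], 'peg': [0.3866, -0.0146, 0.0428], 'piv': [0.4741, -0.0589, 0.077]}
(0, 2.27) {'bar': [0.5173, 0.0116, 0.238], 'peg': [0.3868, -0.0148, 0.0156], 'piv': [0.4616, -0.0472, 0.08]}
```

>>> arm_command(
  motion=[
    [[0,0,0,0,0,-0.111,0],[0,0,0,0,0,-0.111,0],[0,0,0,0,0,-0.111,0],[0,0,0,0,0,-0.11,0],[0,0,0,0,0,-0.11,0],[0.03,0.003,0,0,0,0,0],[0.03,0.003,0,0,0,0,0],[0.03,0.003,0,0,0,0,0],[0.03,0.003,0,0,0,0,0],[0.03,0.003,0,0,0,0,0],[0.03,0.003,0,0,0,0,0],[0.03,0.003,0,0,0,0,0]],
  ],
)

```text
time_s: 1.6
position: [0.295, -0.3686, 0.2314]
tcp_rot: [0.0, 0.919, 0.395, 0.0]
wrist_force: [1.1, -0.9, -0.2]
finger_gap: 0.0003
gripper_force: 0.0
```

```bash
cat >> h.py <<'E'
def st():
    s=bot.sense(); f=np.load('foot.npy'); Rf=R.from_euler('z',f[2]).as_matrix(); q=s['tcp_rot']
    T=R.from_quat(np.r_[q[1:],q[0]]).as_matrix()
    print('t',round(s['time_s'],2),'foot xyz mm',(Rf.T@(s['position']-[f[0],f[1],0])*1e3).round(1),'tool in foot',(Rf.T@T).round(3).tolist(),'F',(Rf.T@s['wrist_force']).round(2),'gap',round(s['finger_gap'],4),round(s['gripper_force'],1),'q',s['qpos'].round(2))
E
python3 -c "from h import *;st()"
```

```text
t 1.6 foot xyz mm [ 100.2 -428.9  231.4] tool in foot [[0.001, 1.0, 0.0], [1.0, -0.001, -0.0], [-0.0, 0.0, -1.0]] F [ 1.41  0.04 -0.2 ] gap 0.0003 0.0 q [-1.05  0.19 -0.29  1.09  0.    1.28]
```

>>> arm_command(
  motion=[
    [[0.0345,0.0028,0,0,0,0,0],[0.0345,0.0028,0,0,0,0,0],[0.0345,0.0028,0,0,0,0,0],[0.0345,0.0028,0,0,0,0,0],[0.0345,0.0028,0,0,0,0,0],[0.0345,0.0028,0,0,0,0,0],[0.0345,0.0028,0,0,0,0,0],[0.0345,0.0028,0,0,0,0,0],[0.0345,0.0028,0,0,0,0,0],[0,0,0.032,0,0,0,0],[0,0,0.032,0,0,0,0],[0,0,0.032,0,0,0,0]],
  ],
)

```text
time_s: 2.6
position: [0.5269, -0.1611, 0.1344]
tcp_rot: [0.001, 0.918, 0.396, 0.0]
wrist_force: [1.2, -0.3, -0.4]
finger_gap: 0.0002
gripper_force: 0.0
```

```bash
python3 -c "
from h import *;st();a=snap('scene','s1');b=snap('side','d1')
cv2.imwrite('pics/z1.png',np.hstack([cv2.resize(x,(400,400),interpolation=2) for x in (a[150:280,195:325],b[110:240,185:315])])[:,:,::-1])"
```

```text
t 2.6 foot xyz mm [ 125.7 -118.8  134.4] tool in foot [[-0.001, 1.0, 0.001], [1.0, 0.001, 0.0], [0.0, 0.001, -1.0]] F [ 1.07  0.59 -0.35] gap 0.0002 0.0 q [-0.43  0.41 -0.25  0.91 -0.    1.9 ]
```

View pics/z1.png

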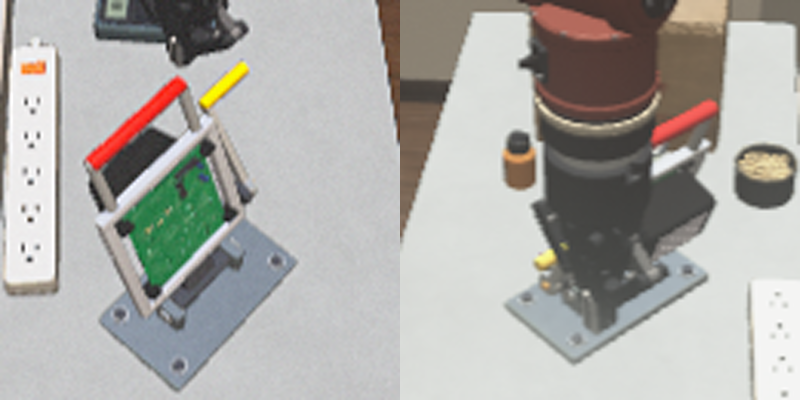

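Scene shows the shut fingers just behind the yellow peg and clear of the bar. I'll push forward along −tool y.

>>> arm_command(
  motion=[
    [[0,-0.01,0,0,0,0,0],[0,-0.01,0,0,0,0,0],[0,-0.01,0,0,0,0,0],[0,-0.01,0,0,0,0,0],[0,-0.01,0,0,0,0,0],[0,-0.01,0,0,0,0,0],[0,-0.01,0,0,0,0,0],[0,-0.01,0,0,0,0,0],[0,-0.01,0,0,0,0,0],[0,-0.01,0,0,0,0,0],[0,-0.01,0,0,0,0,0],[0,-0.01,0,0,0,0,0]],
  ],
)

```text
time_s: 3.7
position: [0.441, -0.0794, 0.1387]
tcp_rot: [0.002, 0.919, 0.395, 0.003]
wrist_force: [0.6, -0.2, -0.6]
finger_gap: 0.0003
gripper_force: 0.0
```

```bash
python3 -c "
from h import *;st();a=snap('scene','s2');b=snap('side','d2')
cv2.imwrite('pics/z2.png',np.hstack([cv2.resize(x,(400,400),interpolation=2) for x in (a[150:280,195:325],b[110:240,185:315])])[:,:,::-1])"
```

```text
t 3.7 foot xyz mm [   7.2 -118.6  138.7] tool in foot [[0.001, 1.0, 0.007], [1.0, -0.001, 0.003], [0.003, 0.007, -1.0]] F [ 0.61  0.28 -0.61] gap 0.0003 0.0 q [-0.34  0.22 -0.51  0.83  0.    1.99]
```

View pics/z2.png

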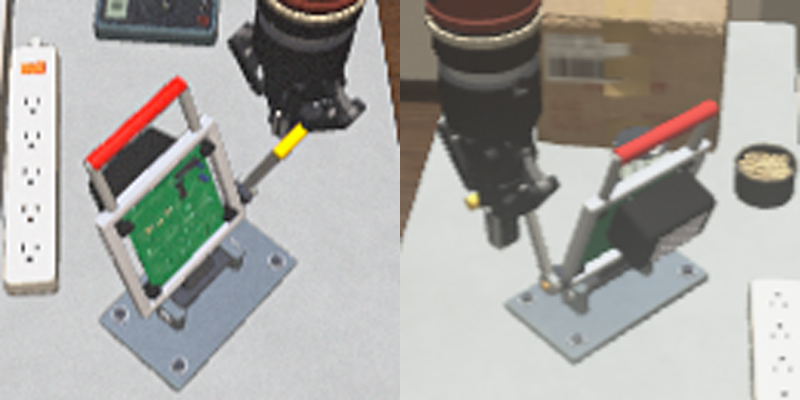

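The leg is past vertical at crop (290,140) and beginning to fall. I'll follow through a bit, then let time pass.

>>> arm_command(
  motion=[
    [[0,-0.008,0,0,0,0,0],[0,-0.008,0,0,0,0,0],[0,-0.008,0,0,0,0,0],[0,-0.008,0,0,0,0,0],[0,0,-0.03,0,0,0,0.085],[0,0,-0.03,0,0,0,0.085],[0,0,-0.03,0,0,0,0.085],[0,0,-0.03,0,0,0,0.085],[0,0,-0.03,0,0,0,0.085],[0,0,-0.02,0,0,0,0.085]],
  ],
)

```text
time_s: 4.63
position: [0.4158, -0.0568, 0.3078]
tcp_rot: [0.001, 0.919, 0.395, 0.001]
wrist_force: [0.8, -0.7, 0.9]
finger_gap: 0.0723
gripper_force: 0.0
```

```bash
python3 -c "
from h import *;st();a=snap('scene','s3');b=snap('side','d3')
f=np.load('foot.npy')
for c,im in(('scene',a),('side',b)):
    hsv=cv2.cvtColor(im,cv2.COLOR_RGB2HSV);m=cv2.inRange(hsv,(22,150,120),(33,255,255)); m[:130]=0;m[260:]=0;m[:,:190]=0;m[:,330:]=0
    y,x=np.nonzero(m);print(c,len(x),x.mean(),y.mean())
    for l in(.5,1,2,2.27):print(l,proj(c,pts(f,.35,l)[0]['peg']))
cv2.imwrite('pics/z3.png',np.hstack([cv2.resize(x,(400,400),interpolation=2) for x in (a[150:280,195:325],b[110:240,185:315])])[:,:,::-1])"
```

```text
t 4.63 foot xyz mm [ -26.6 -119.5  307.8] tool in foot [[0.0, 1.0, 0.002], [1.0, -0.0, 0.001], [0.001, 0.002, -1.0]] F [1.07 0.1  0.89] gap 0.0723 0.0 q [-0.31  0.05 -0.25  1.27  0.    2.02]
scene 62 305.241935483871 229.7741935483871
0.5 [[288.01317506 188.41461756]]
1 [[301.15312836 202.44395746]]
2 [[308.49780641 226.41692554]]
2.27 [[305.54179735 229.23088095]]
side 0 nan nan
0.5 [[219.71792905 173.84709232]]
1 [[209.01643964 171.48576   ]]
2 [[202.65348744 189.93131032]]
2.27 [[204.67367915 198.07233525]]<string>:6: RuntimeWarning: Mean of empty slice.
  ret = ret.dtype.type(ret / rcount)
```

View pics/z3.png

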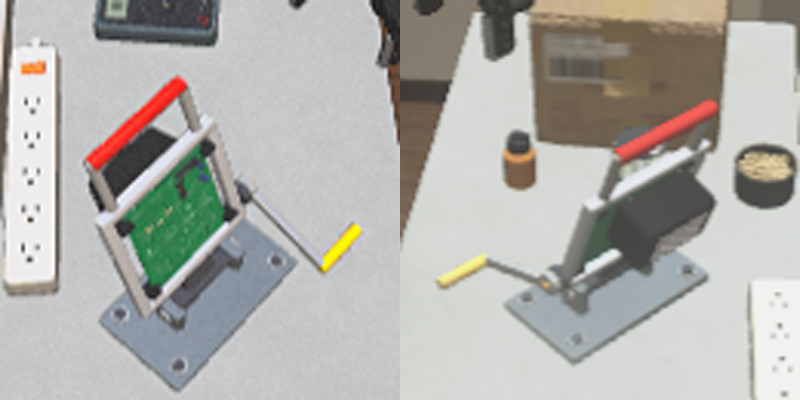

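Scene: peg at (305,230), which matches leg = 2.27, fully down. Frame still leaning back. Next I take the bar.

>>> arm_command(
  motion=[
    [[0.03,0.0245,0,0,0,0,0.085],[0.03,0.0245,0,0,0,0,0.085],[0.03,0.0245,0,0,0,0,0.085],[0.0295,0.0245,0,0,0,0,0.085],[0,0,0,0,0,0,0.085],[0,0,0.02,0,0,0,0.085],[0,0,0.02,0,0,0,0.085],[0,0,0.02,0,0,0,0.085],[0,0,0.02,0,0,0,0.085],[0,0,0.022,0,0,0,0.085],[0,0,0,0,0,0,0.085]],
  ],
)

```text
time_s: 5.65
position: [0.5659, -0.037, 0.1983]
tcp_rot: [-0.002, 0.919, 0.395, -0.003]
wrist_force: [-0.8, -0.7, -1.0]
finger_gap: 0.085
gripper_force: 0.0
```

```bash
python3 -c "
from h import *;st();a=snap('side','d4');b=snap('wrist','w4')
print(proj('wrist',np.array([pts(np.load('foot.npy'))[0][k] for k in('bar','bp','bm')])))
cv2.imwrite('pics/z4.png',np.hstack([cv2.resize(a[90:220,205:335],(300,300),interpolation=2),cv2.resize(b,(400,300))])[:,:,::-1])"
```

```text
t 5.65 foot xyz mm [ 68.7  -1.9 198.3] tool in foot [[0.0, 1.0, -0.007], [1.0, -0.0, -0.004], [-0.004, -0.007, -1.0]] F [-0.14 -1.07 -1.04] gap 0.085 0.0 q [-0.19  0.4  -0.09  1.09  0.    2.14]
[[252.89076482 277.43925231]
 [253.2621951  166.75473022]
 [252.58050855 364.07007793]]
```

View pics/z4.png

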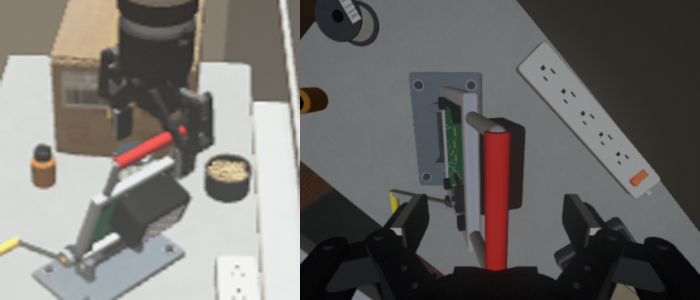

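The wrist view shows the bar midway between the open fingers (x≈252 as predicted). I'll settle, then close.

>>> arm_command(
  motion=[
    [[0,0,0,0,0,0,0.085],[0,0,0,0,0,0,0.04],[0,0,0,0,0,0,0.03],[0,0,0,0,0,0,0.02],[0,0,0,0,0,0,0.01],[0,0,0,0,0,0,0],[0,0,0,0,0,0,0],[0,0,0,0,0,0,0],[0,0,0,0,0,0,0]],
  ],
)

```text
time_s: 6.5
position: [0.5681, -0.0368, 0.2036]
tcp_rot: [-0.001, 0.919, 0.395, -0.0]
wrist_force: [-5.4, 4.8, 6.4]
finger_gap: 0.0122
gripper_force: 58.6
```

```bash
python3 -c "
from h import *;st()"
```

```text
t 6.5 foot xyz mm [ 7.020e+01 -2.000e-01  2.036e+02] tool in foot [[-0.0, 1.0, -0.002], [1.0, 0.0, 0.0], [0.0, -0.002, -1.0]] F [-7.22 -0.21  6.45] gap 0.0122 58.6 q [-0.19  0.39 -0.08  1.1   0.    2.14]
```

>>> arm_command(
  motion=[
    [[0,-0.0069,-0.0024,0,0,0,0],[0,-0.0069,-0.0021,0,0,0,0],[0,-0.0071,-0.0019,0,0,0,0],[0,-0.007,-0.0017,0,0,0,0],[0,-0.0072,-0.0013,0,0,0,0],[0,-0.0072,-0.0012,0,0,0,0],[0,-0.0072,-0.0009,0,0,0,0],[0,-0.0073,-0.0006,0,0,0,0],[0,-0.0072,-0.0004,0,0,0,0],[0,-0.0073,-0.0001,0,0,0,0],[0,0,0,0,0,0,0],[0,0,0,0,0,0,0]],
  ],
)

```text
time_s: 7.5
position: [0.5173, 0.012, 0.2164]
tcp_rot: [-0.0, 0.919, 0.395, 0.001]
wrist_force: [2.9, 0.7, 6.8]
finger_gap: 0.012
gripper_force: 64.0
```

>>> arm_command(
  motion=[
    [[0,0,0,0,0,0,0],[0,0,0,0,0,0,0],[0,0,0,0,0,0,0]],
  ],
)

```text
time_s: 7.75
position: [0.5178, 0.0115, 0.2164]
tcp_rot: [-0.0, 0.919, 0.395, 0.001]
wrist_force: [3.2, 1.4, 7.1]
finger_gap: 0.0119
gripper_force: 64.1
```

```bash
python3 -c "
from h import *;st();a=snap('scene','s5');b=snap('side','d5')
f=np.load('foot.npy')
for l in(-.05,0,.05):
    P=pts(f,l,2.27)[0]
    for c in('scene','side'):print(l,c,*[(k,proj(c,P[k]).round(1).tolist()) for k in('bp','bm','pi','po')])
cv2.imwrite('pics/z5.png',np.hstack([cv2.resize(x,(400,400),interpolation=2) for x in (a[160:290,195:325],b[110:240,185:315])])[:,:,::-1])"
```

```text
t 7.75 foot xyz mm [4.000e-01 2.000e-01 2.164e+02] tool in foot [[0.0, 1.0, 0.0], [1.0, -0.0, 0.001], [0.001, 0.0, -1.0]] F [1.34 3.21 7.09] gap 0.0119 64.1 q [-0.12  0.29 -0.2   1.08  0.    2.21]
-0.05 scene ('bp', [[249.7, 222.8]]) ('bm', [[279.4, 193.0]]) ('pi', [[298.3, 239.8]]) ('po', [[309.2, 227.5]])
-0.05 side ('bp', [[264.2, 126.8]]) ('bm', [[233.3, 142.0]]) ('pi', [[213.1, 202.2]]) ('po', [[198.3, 210.7]])
0 scene ('bp', [[246.2, 219.9]]) ('bm', [[276.0, 190.4]]) ('pi', [[298.6, 239.4]]) ('po', [[309.6, 227.1]])
0 side ('bp', [[267.0, 128.3]]) ('bm', [[236.1, 143.7]]) ('pi', [[212.8, 201.1]]) ('po', [[198.0, 209.5]])
0.05 scene ('bp', [[242.8, 217.2]]) ('bm', [[272.6, 187.9]]) ('pi', [[299.0, 239.0]]) ('po', [[310.0, 226.6]])
0.05 side ('bp', [[269.7, 130.0]]) ('bm', [[238.8, 145.6]]) ('pi', [[212.6, 200.0]]) ('po', [[197.8, 208.4]])
```

View pics/z5.png

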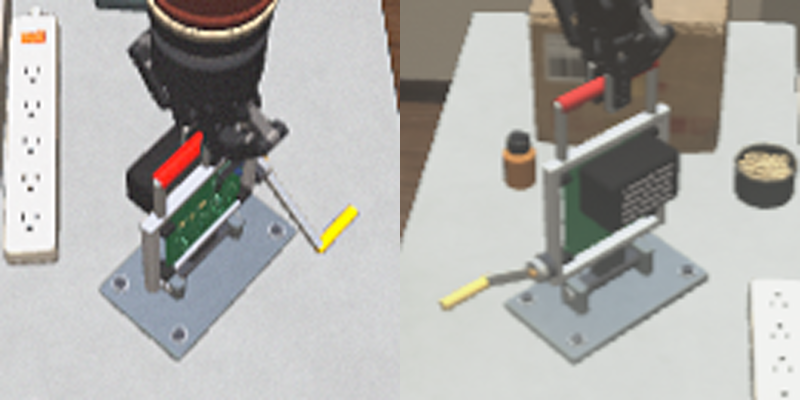

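The bar is at scene (247,218) and side (237,143). Both match lean ≈ 0 within about 0.02 rad. The peg is still down, and the grip reads 64 N, so I'm handing in.

```bash
python3 -c "
from plant import bot
print(bot.hand_in())"
```

```text
the job is handed in; nothing more can be done
None
```

I flipped the stand leg down to its stop while the frame was still leaning back. The gripper is now holding the frame upright by the red bar, within about 0.02 rad of square by the camera images. I handed the job in at about 8 s, and the hand-in returned no verdict.

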